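Open the child-resistant tub on the bedside table

TASK

Open the tub with the child-resistant cap: press the cap down firmly and, keeping it down, turn it anticlockwise until you feel it come up against its stop, then lift it off and set it down flat in the wooden tray, bar side up. Press firmly but do not force the cap or wrench it against its stop (a push of about 20 N is enough, 70 N on the tub is forcing), do not drop or fling it, and leave the other things on the table where they are.

Things in the scene. Friction and masses are not known exactly. Their poses are not given: they have to be found in the camera images.
- tub: White plastic tub 74 mm across, standing fixed in a round dark wooden weighted holder 96 mm across and 22 mm high; it cannot move or turn. Origin: centre of the holder's underside, on the table; z up. Its shoulder is 74 mm above the table and the cap sits on its neck above that.
- cap: White ribbed round cap, 66 mm across, 27 mm high without its bar, about 60 g, hollow; loose, but locked on the tub's neck at the start. Origin: centre of its lower edge; z up; flat top at z = 27 mm, top of the bar at z = 47 mm. Locked, its origin is 80 mm above the tub's origin, on the same axis, and its x axis is within 2 degrees of the tub's x axis.
- cap_bar (a point): Middle of the top of the cap's grip bar. The bar stands across the middle of the flat top: 58 mm long (along the cap's x), 14 mm wide (along y), 20 mm high, in one piece with the cap. The flat top beside it can be pressed with the fingertips.
- cap_top (a point): Centre of the cap's flat top (inside the bar's foot), 107 mm above the table when locked. A spring pushes the cap up: it starts to go down at about 8 N, turns freely only once 5 mm down (16 N) and meets the tub's shoulder 6 mm down (18 N). Not pressed 3 mm down it turns only about 4 degrees either way and cannot be lifted.
- neck (a point): Tub mouth's centre, 102 mm up. Held down, the cap turns anticlockwise seen from above (0.1 to 0.2 N m of twist) to a firm stop 56 to 102 degrees from locked: new each time, not visible; over 0.7 N m there is forcing it. At the stop and in the last 6 degrees before it, the cap let go springs up to its locked height and lifts straight off. Let go earlier it stays caught. Clockwise never opens it.
- tray: Shallow brown wooden tray, open on top, outside 170 mm (its x) by 140 mm (its y), 18 mm high, walls 6 mm thick; fixed to the table. Origin: centre of its underside, on the table; z up. Inside 158 by 128 mm.
- tray_in (a point): Centre of the tray's inner floor, 6 mm above the table; axes as the tray's.
- glasses_case: Bystander: dark oblong glasses case 155 x 58 x 36 mm high, lying in the middle of the table between tub and tray. Origin: centre of its underside, x along its length.
- book: Bystander: blue paperback 138 x 208 x 27 mm lying flat at the far side. Origin: centre of its underside.
- mug: Bystander: blue mug 82 mm across, 92 mm high, at the far side. Origin: centre of its underside.
- amber_bottle: Bystander: small amber bottle 42 mm across, 72 mm high, in the middle beyond the glasses case. Origin: centre of its underside.
- cream_jar: Bystander: squat white jar 68 mm across, 48 mm high, to the left. Origin: centre of its underside.
- remote: Bystander: black remote control 165 x 44 x 18 mm, to the right. Origin: centre of its underside.
- alarm_clock: Bystander: small round white clock on a brass foot, 84 mm across, 89 mm high, at the far side. Origin: centre of its underside.

How it is judged:
On the way, in this order (a step that is already met when the one before it is completed fails the run):
1. the cap, still on the tub's neck, has been turned more than 34 degrees from its locked position (angle between the x axis of cap and the x axis of tub, either way round above 0.6 rad and z of cap in the frame of tub below 0.084 m and horizontal distance between cap and tub below 0.006 m), for 0.05 s.
2. the cap has been lifted clear of the neck (z of cap in the frame of tub above 0.105 m), for 0.05 s.
At the end, for the whole second after the job is handed in: The cap rests released and still on the tray's floor (lower edge within 4 mm of it), wholly between the walls, bar up and level within 0.1 rad (z of cap in the frame of tray_in below 0.004 m and x of cap in the frame of tray_in between -0.06 and 0.06 m and y of cap in the frame of tray_in between -0.045 and 0.045 m and angle between cap's own z axis and vertical below 0.1 rad and linear speed of cap below 0.02 m/s); the robot touches nothing.
It fails at once if the cap is forced: more than 70 N between cap and tub (contact force between cap and tub above 70 N).
It fails at once if the cap is dropped or flung (faster than 0.9 m/s) (linear speed of cap above 0.9 m/s).
It fails at once if another thing on the table is moved more than 40 mm (distance of any of glasses_case, book, mug, amber_bottle, cream_jar, remote, alarm_clock from where it was at the start of the episode above 0.04 m).
It also fails if it takes over 69 s, if anything falls off the work surface, if the arm or the gripper's body presses on something with over 40 N, if the wrist force passes 120 N, or if a joint passes its speed limit or range.

ROBOT

A 6-joint arm with a two-finger parallel gripper is mounted at the origin on the work surface. World frame = base frame: x ahead of the robot, y to its left, z up, the work surface at z = 0. Lengths are in m, angles in rad, forces in N, time in s.
With the tool pointing down it reaches from about 0.325 to 0.85 m from the base axis. Payload 4.4 kg.
Tool frame: the origin (TCP) lies at the very end of the fingers, on their centre line; the grasp point (between the pads) lies 19 mm behind it; z points along the fingers, y is the line along which they close (so a half turn about z gives the same grasp; the last joint's range is limited). The gripper opens to 94 mm and grips with 3 to 60 N. Pads are 16 mm wide; open, the fingers measure 119 mm over their backs; the gripper's body (75 mm by 177 mm) begins 78 mm behind the grasp point.
Start: joints at [-1.389, 0.207, 1.542, -0, 1.393, -0.15], TCP at [0.187, -0.544, 0.205] pointing down, gripper open.
Joint ranges: [-2.73, 2.73], [-0.86, 2.22], [0.23, 2.46], [-1.11, 4.25], [0.08, 2.63], [-2.82, 2.82]. Speed limits (rad/s): [2.79, 2.79, 3.14, 3.14, 3.14, 3.14].

INTERFACE

Orientations are given as a rotation vector (axis times angle).
In Python, from bench import env gives the robot as it stands.
- The arm moves only by the shell command python3 nudge.py 'ROWS' [OPENING]. ROWS is a JSON list of rows, 1 to 20 of them, each an object with the fields tx, ty, tz (the shift in m), wx, wy, wz (a rotation vector in rad); a field left out counts as zero; each row is the pose to reach, as a shift and turn from the pose commanded when the command began, along the tool's axes at that moment; what a row does not reach only later rows make up. A row lasts 1/8 s, in which the tool goes at most 0.0625 m and 0.188 rad, less where a joint would pass 70% of its speed; a pose out of reach is approached as far as the arm can. OPENING is the finger opening in m, set as the command begins (- or left out keeps the last). The fingers move at their own pace and stop on an object; the grip force is fixed at half the most. Time passes only in rows, so rows that do not move let the fingers close. It prints the time, the measured TCP pose, the force, the opening and the grip force at its end. Input that does not fit is refused with a message, and nothing moves.
- env.sense(): the state, without advancing time (a new reading comes with each control period).
- env.capture(name): name is "scene" or "side" or "wrist"; returns the picture (420x560x3 uint8, red, green, blue); there is no depth.
- env.camera_info(name): a dict with "fx", "fy", "cx", "cy" (pixels), "R" (3x3) and "t" (3): a world point X has camera coordinates R X + t; the wrist camera has in their place "tool_from_camera" (4x4, takes a point from camera to tool coordinates, whose origin is the TCP and whose axes are the flange's). Camera axes: x right, y down, z forward; pixel columns grow to the right and rows downward; lengths in m; the calibration is good to about 2 mm. The wrist camera is an equidistant fisheye: a pixel r from the principal point sees the ray r / f radians off the axis. A picture is of the moment at which its call begins: read the wrist's pose just before it. camera_info takes no time and is no camera call.
- env.hand_in(): hands the job in; it is judged then, once.
The state is a dict: "clock": time; "joints": joint angles; "joint_velocities": joint speeds; "joint_efforts": joint torques, N m; "ee_pos": TCP position; "ee_rot": TCP orientation; "wrist_force": force on the tool from outside, world axes, zero at the start; "moment": the same for the moment, N m; "width": finger opening in m; "grip_force": force on a finger pad.
Only numpy, scipy, OpenCV 4.12 (cv2) and the standard library are available. Lean on these libraries where they do the work, as an engineer would, in place of code of your own. Each camera call takes 0.05 s, during which the arm holds its last target. There are 200 camera calls.

## Working session

There is one attempt and no reset: what is moved stays moved. The work goes in short steps, Python scripts to look and compute and a shell command to move; the robot and the scene stay as the last step left them, time stands still between calls to the robot, and variables do not carry over. Pictures are saved under pics/ and viewed, at most 10 in all, crops included, and the job is handed in when it is done.

```bash
ls; mkdir -p pics
python3 - <<'E'
from bench import env
import cv2,numpy as np
s=env.sense(); print({k:np.round(v,3).tolist() for k,v in s.items()})
for n in ["scene","side","wrist"]:
    im=env.capture(n); cv2.imwrite(f"pics/{n}0.png",im[:,:,::-1])
    i=env.camera_info(n); print(n,{k:np.round(v,4).tolist() for k,v in i.items()})
E
```

```text
bench.py
nudge.py
pics
{'clock': 0.0, 'joints': [-1.39, 0.207, 1.543, -0.0, 1.393, -0.15], 'joint_velocities': [-0.001, 0.0, -0.001, -0.002, -0.001, -0.0], 'joint_efforts': [0.001, -37.088, -28.142, 0.07, 0.036, -0.0], 'ee_pos': [0.187, -0.543, 0.204], 'ee_rot': [-3.096, -0.518, 0.0], 'wrist_force': [0.31, -0.079, -0.077], 'moment': [0.063, -0.005, -0.02], 'grip_force': 0.0, 'width': 0.094}
scene {'fx': 514.1438, 'fy': 514.1438, 'cx': 284.3112, 'cy': 212.6657, 'R': [[0.1809, 0.9834, -0.0154], [0.6716, -0.135, -0.7285], [-0.7185, 0.1215, -0.6849]], 't': [-0.125, -0.3346, 1.9398]}
side {'fx': 386.4075, 'fy': 386.4075, 'cx': 280.6401, 'cy': 208.216, 'R': [[-0.8818, -0.4716, -0.0048], [-0.2299, 0.4387, -0.8687], [0.4118, -0.765, -0.4952]], 't': [0.5095, 0.2178, 0.9655]}
wrist {'fx': 325.1923, 'fy': 325.1923, 'cx': 277.7738, 'cy': 203.2276, 'tool_from_camera': [[0.0001, -0.9686, -0.2485, 0.0721], [1.0, 0.0002, -0.0005, 0.0008], [0.0005, -0.2485, 0.9686, -0.1794], [0.0, 0.0, 0.0, 1.0]]}
```
Run:
```python
import cv2,numpy as np
a=cv2.imread("pics/scene0.png");b=cv2.imread("pics/side0.png")
cv2.imwrite("pics/a.png",cv2.resize(a,(800,600)));cv2.imwrite("pics/b.png",cv2.resize(b,(800,600)))
```

View pics/a.png

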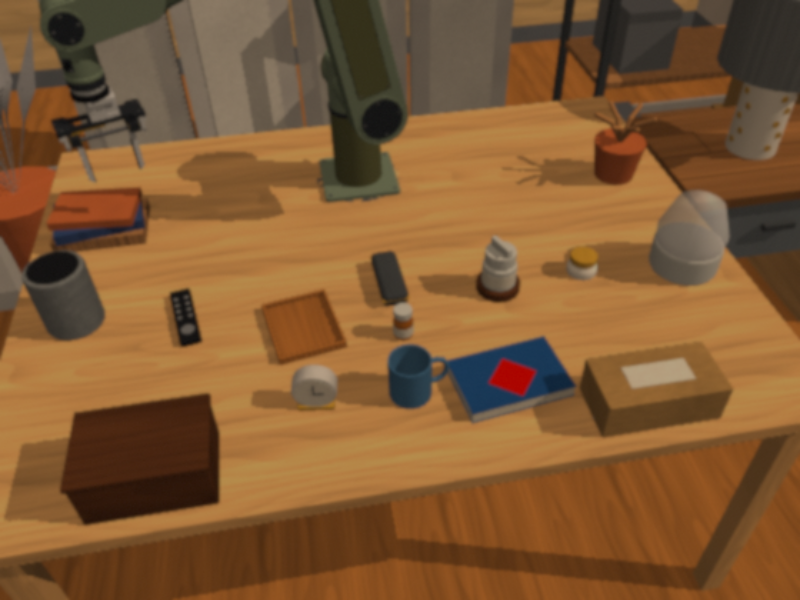

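View pics/b.png

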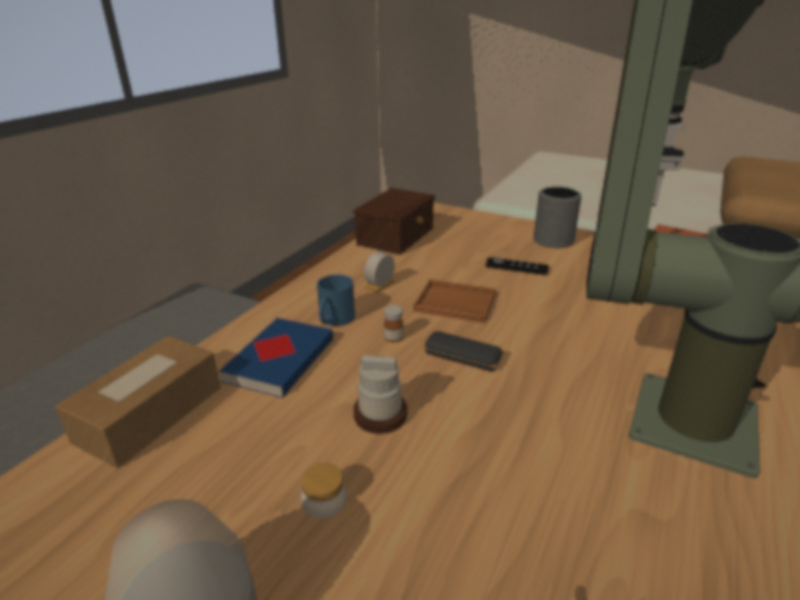

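The scene view shows the tub at about (500,265), its bar at (500,243) and the tray at (303,327). In the side view the tub is at (379,395), its bar at (379,360) and the tray at (456,300). The route from tub to tray crosses the glasses case and bottle, so I'll carry the cap above them.

```bash
cat > h.py <<'E'
import numpy as np,cv2
from bench import env
from scipy.spatial.transform import Rotation as Ro
def ray(n,u,v,pose=None):
    i=env.camera_info(n)
    if n!="wrist":
        R,t=np.array(i["R"]),np.array(i["t"])
        d=R.T@np.array([(u-i["cx"])/i["fx"],(v-i["cy"])/i["fy"],1]); o=-R.T@t
    else:
        x,y=(u-i["cx"])/i["fx"],(v-i["cy"])/i["fy"]; r=np.hypot(x,y)+1e-12
        d=np.array([x/r*np.sin(r),y/r*np.sin(r),np.cos(r)])
        T=np.array(i["tool_from_camera"]); W=Ro.from_rotvec(pose[1]).as_matrix()
        d=W@T[:3,:3]@d; o=W@T[:3,3]+pose[0]
    return o,d/np.linalg.norm(d)
def plane(r,z): o,d=r; return o+d*(z-o[2])/d[2]
def cross(a,b):
    (o1,d1),(o2,d2)=a,b
    s=np.linalg.lstsq(np.stack([d1,-d2],1),o2-o1,rcond=None)[0]
    p,q=o1+s[0]*d1,o2+s[1]*d2; return (p+q)/2,np.linalg.norm(p-q)
def pose(): s=env.sense(); return np.array(s["ee_pos"]),np.array(s["ee_rot"])
def tool(dw):  # world vector -> tool axes
    return Ro.from_rotvec(pose()[1]).as_matrix().T@np.array(dw)
def blob(m,u,v):
    n,l,st,c=cv2.connectedComponentsWithStats(m.astype(np.uint8))
    k=min((k for k in range(1,n) if st[k,4]>40),key=lambda k:np.hypot(*(c[k]-[u,v])))
    return (l==k).astype(np.uint8),c[k],st[k]
E
python3 - <<'E'
from h import *
A=cv2.imread("pics/scene0.png");B=cv2.imread("pics/side0.png")
ha,hb=[cv2.cvtColor(x,cv2.COLOR_BGR2HSV) for x in(A,B)]
for n,h,(u,v),pts in [("scene",ha,(212,229),[(212,229),(190,245),(212,260),(351,190),(351,206)]),("side",hb,(319,210),[(319,210),(300,230),(340,205),(266,275),(266,295)])]:
    print(n,[h[y,x].tolist() for x,y in pts])
print("bar",cross(ray("scene",351,170),ray("side",265,254)))
print("tray",cross(ray("scene",212,229),ray("side",319,210)))
E
```

```text
scene [[13, 200, 143], [15, 164, 137], [16, 66, 142], [17, 62, 145], [11, 197, 70]]
side [[12, 158, 118], [15, 133, 152], [12, 162, 110], [18, 45, 124], [12, 122, 65]]
bar (array([0.48801636, 0.24308114, 0.11952048]), np.float64(0.0028344772909422024))
tray (array([ 0.53301941, -0.19184169,  0.00365505]), np.float64(0.005571769932013396))
```

Run:
```python
from h import *
A=cv2.imread("pics/scene0.png");B=cv2.imread("pics/side0.png")
for n,I,(u,v) in [("scene",A,(212,229)),("side",B,(319,210))]:
    h=cv2.cvtColor(I,cv2.COLOR_BGR2HSV)
    m=cv2.morphologyEx(((h[...,0]<=14)&(h[...,1]>130)&(h[...,2]>60)).astype(np.uint8),cv2.MORPH_CLOSE,np.ones((5,5)))
    m,c,st=blob(m,u,v); print(n,c,st)
    cn=max(cv2.findContours(m,0,2)[0],key=cv2.contourArea)
    P=np.array([plane(ray(n,*p[0]),0.018)[:2] for p in cn],np.float32); print(cv2.minAreaRect(P))
print(tool(np.array([.488,.243,.32])-pose()[0]))
```

```text
scene [211.62534562 228.38986175] [ 183  202   60   54 2170]
((0.5433759093284607, -0.18958207964897156), (0.1885191649198532, 0.14544910192489624), 9.372682571411133)
side [315.53684211 210.83736842] [ 267  183   83   56 1900]
((0.5583550333976746, -0.1878596842288971), (0.2522430121898651, 0.3650791347026825), 17.5040225982666)
[ 0.54048796 -0.64535274 -0.11415204]
```

```bash
python3 nudge.py '[{"tz":-0.05}, {"tx":0.05, "ty":-0.06, "tz":-0.1}, {"tx":0.54, "ty":-0.645, "tz":-0.114}, {"tx":0.54, "ty":-0.645, "tz":-0.114}, {"tx":0.54, "ty":-0.645, "tz":-0.114}, {"tx":0.54, "ty":-0.645, "tz":-0.114}, {"tx":0.54, "ty":-0.645, "tz":-0.114}, {"tx":0.54, "ty":-0.645, "tz":-0.114}, {"tx":0.54, "ty":-0.645, "tz":-0.114}, {"tx":0.54, "ty":-0.645, "tz":-0.114}, {"tx":0.54, "ty":-0.645, "tz":-0.114}, {"tx":0.54, "ty":-0.645, "tz":-0.114}, {"tx":0.54, "ty":-0.645, "tz":-0.114}, {"tx":0.54, "ty":-0.645, "tz":-0.114}, {"tx":0.54, "ty":-0.645, "tz":-0.114}, {"tx":0.54, "ty":-0.645, "tz":-0.114}, {"tx":0.54, "ty":-0.645, "tz":-0.114}, {"tx":0.54, "ty":-0.645, "tz":-0.114}, {"tx":0.54, "ty":-0.645, "tz":-0.114}, {"tx":0.54, "ty":-0.645, "tz":-0.114}]'
python3 - <<'E'
from h import *
s=env.sense();print(np.round(s["joints"],3),s["ee_pos"],s["ee_rot"])
p=pose();im=env.capture("wrist");cv2.imwrite("pics/w1.png",im[:,:,::-1]);np.save("w1.npy",p)
cv2.imwrite("pics/w1b.png",cv2.resize(im[:,:,::-1],(800,600)))
E
```

```text
clock: 2.65
ee_pos: [0.4877, 0.2414, 0.3197]
ee_rot: [-3.099, -0.517, -0.001]
wrist_force: [0.8, -0.9, 0.1]
width: 0.0943
grip_force: 0.0
[ 0.301  0.076  1.457 -0.     1.609  1.541] [0.48774715 0.24139116 0.31973183] [-3.09872962e+00 -5.17036890e-01 -6.84018482e-04]
```

View pics/w1b.png

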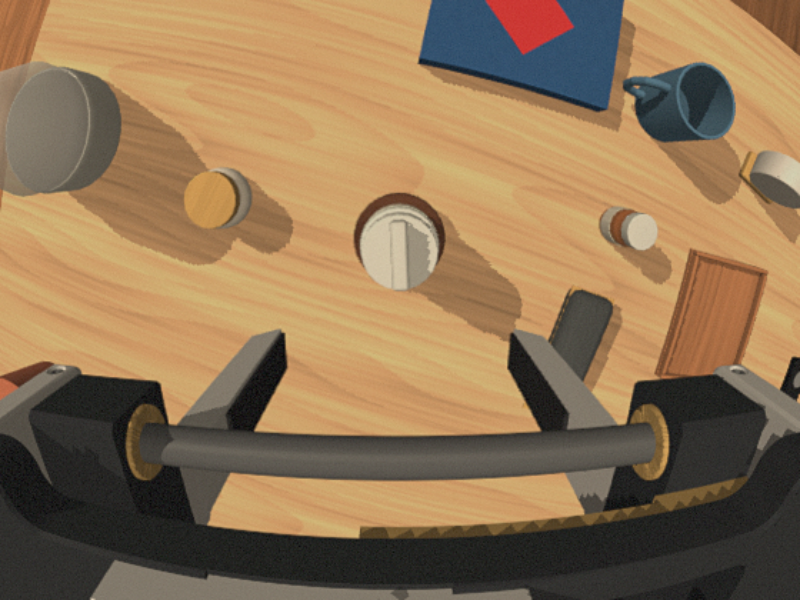

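The wrist view shows the cap at about (398,248), with its bar upright at (398,255). It runs along the tool's x, so the fingers will close across it. The tray is at (715,315). Next I'll measure the bar precisely.

Run:
```python
from h import *
I=cv2.imread("pics/w1.png");p=np.load("w1.npy")
h=cv2.cvtColor(I,cv2.COLOR_BGR2HSV)
print(h[180,255:306,1].tolist());print(h[180,255:306,2].tolist())
m=((h[...,1]<75)&(h[...,2]>120));m,c,st=blob(m,279,174);print("cap",c,st)
t=((h[...,1]<75)&(h[...,2]>208));t,ct,stt=blob(t,279,179);print("bright",ct,stt)
cv2.imwrite("pics/crop.png",cv2.resize(I[125:215,235:325],(720,720),interpolation=2)[60:660])
```

```text
[50, 50, 53, 47, 53, 51, 50, 54, 48, 51, 55, 53, 55, 51, 53, 54, 54, 52, 55, 52, 51, 52, 52, 52, 54, 50, 53, 55, 54, 52, 50, 47, 54, 46, 52, 50, 51, 50, 49, 54, 52, 53, 50, 50, 52, 53, 51, 53, 52, 48, 51]
[216, 214, 207, 210, 211, 209, 206, 208, 211, 209, 208, 212, 210, 212, 208, 206, 212, 210, 195, 198, 206, 203, 209, 210, 214, 213, 207, 209, 203, 162, 123, 146, 156, 155, 157, 152, 154, 152, 156, 157, 157, 155, 154, 152, 172, 205, 212, 211, 210, 212, 186]
cap [279.01455381 172.538491  ] [ 252  143   55   61 2611]
bright [278.73160173 178.47619048] [275 157   9  45 231]
```

View pics/crop.png

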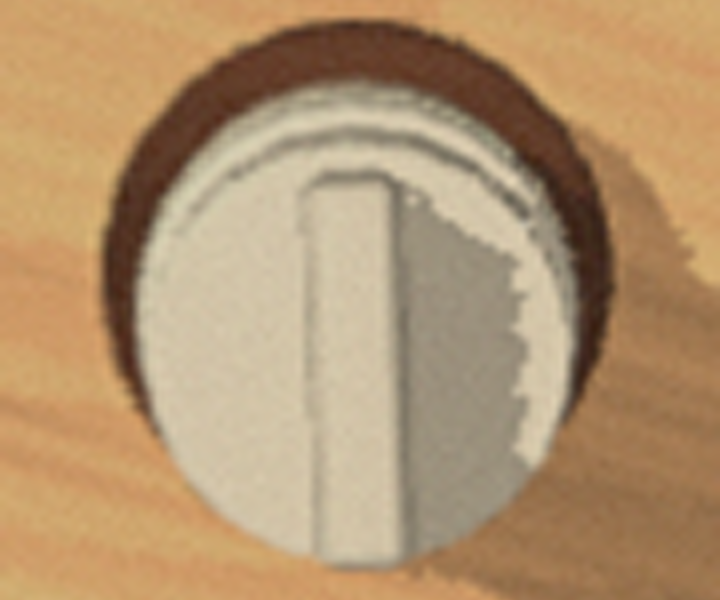

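The crop shows the bar's top face with its left edge from (308,186) to (318,565) and its right edge from (395,180) to (405,565). The near end is at y=565; the far end face is also visible at the top.

Run:
```python
from h import *
p=np.load("w1.npy"); W=Ro.from_rotvec(p[1]).as_matrix()
def P(x,y,z): return plane(ray("wrist",235+x/8-.44,125+(y+60)/8-.44,p),z)
for z in(.121,.127):
    a,b,c,d=[P(*q,z) for q in[(308,230),(397,230),(318,565),(405,565)]]
    ax=(a+b-c-d)/2; ax/=np.linalg.norm(ax); print("width",np.linalg.norm(a-b),np.linalg.norm(c-d),"yaw in tool",(W.T@ax)); cen=(c+d)/2+.029*ax
    print(cen,"tool",W.T@(cen-p[0]))
# holder outline: centre at z=.022
I=cv2.imread("pics/w1.png");h=cv2.cvtColor(I,cv2.COLOR_BGR2HSV)
for z,cr in((.022,[(105,270),(612,270),(350,20)]),(.107,[(137,330),(575,330),(361,565)])):
    l,r,t=[P(*q,z) for q in cr]; print(z,(l+r)/2,np.linalg.norm(l-r))
```

```text
width 0.012997184823245777 0.013052053879347346 yaw in tool [ 9.99626406e-01 -2.73287542e-02  4.32023159e-04]
[0.49300945 0.24092941 0.121     ] tool [0.00474116 0.00213574 0.19873401]
width 0.01279099467318407 0.012844993274716793 yaw in tool [ 9.99626406e-01 -2.73287542e-02  4.32023159e-04]
[0.49444112 0.24145752 0.127     ] tool [0.00626934 0.00210134 0.19273467]
0.022 [0.49538024 0.24094503 0.022     ] 0.09394800908082063
0.107 [0.49727217 0.24240004 0.107     ] 0.0669347183333547
```

```bash
python3 nudge.py '[{"tx":0.007, "ty":0.002, "tz":0.06, "wz":-0.027}, {"tx":0.007, "ty":0.002, "tz":0.12, "wz":-0.027}, {"tx":0.007, "ty":0.002, "tz":0.12, "wz":-0.027}, {"tx":0.007, "ty":0.002, "tz":0.12, "wz":-0.027}]'
python3 - <<'E'
from h import *
p=pose();im=env.capture("wrist")[:,:,::-1];cv2.imwrite("pics/w2.png",im);np.save("w2.npy",p);print(p)
cv2.imwrite("pics/w2c.png",cv2.resize(im[160:300,200:360],(800,700),interpolation=2)[:600])
E
```

```text
clock: 3.2
ee_pos: [0.4965, 0.2429, 0.2019]
ee_rot: [-3.091, -0.56, -0.006]
wrist_force: [0.6, -0.8, 0.6]
width: 0.0945
grip_force: 0.0
(array([0.49653249, 0.24287406, 0.20186092]), array([-3.09075546, -0.56031611, -0.00553937]))
```

View pics/w2c.png

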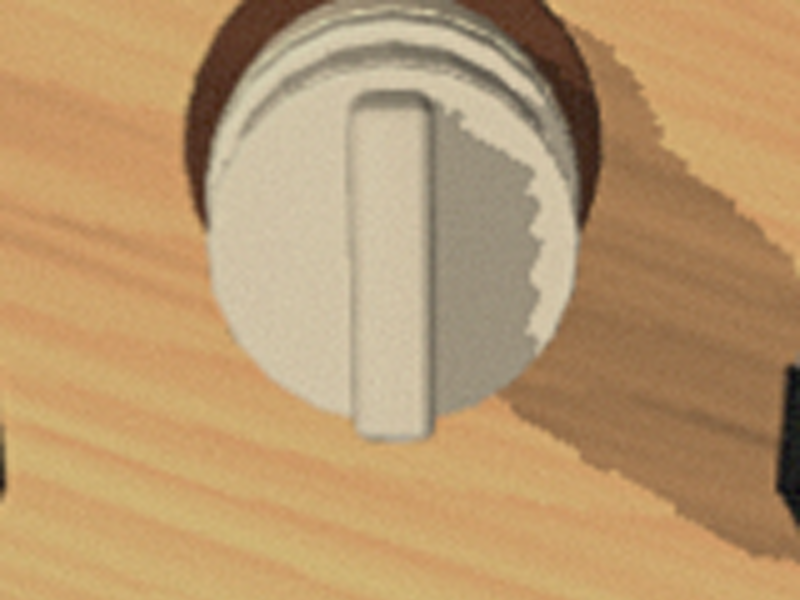

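The bar now spans x 352–435, from the far end at y≈106 to the near end at y≈440, and sits centred between the fingertips. I'll triangulate the near end from the two heights.

Run:
```python
from h import *
p1,p2=np.load("w1.npy"),np.load("w2.npy")
a=ray("wrist",235+361/8-.44,125+625/8-.44,p1); b=ray("wrist",200+395/5-.4,160+440/5-.4,p2); print("near end",cross(a,b))
s=ray("scene",351,170); print("with scene bar middle", cross(s,ray("wrist",200+394/5-.4,160+273/5-.4,p2)))
W=Ro.from_rotvec(p2[1]).as_matrix()
P=lambda x,y,z=.127:plane(ray("wrist",200+x/5-.4,160+y/5-.4,p2),z)
n,f=P(395,440),P(392,106); print(np.linalg.norm(n-f),(n+f)/2,W.T@((n+f)/2-pose()[0]),W.T@(f-n), np.linalg.norm(P(352,270)-P(435,270)))
l,r=P(207,210,.107),P(579,210,.107); print("cap",(l+r)/2,np.linalg.norm(l-r))
```

```text
near end (array([0.46737611, 0.23096053, 0.12689126]), np.float64(0.0008398473977379845))
with scene bar middle (array([0.49420232, 0.24032288, 0.12554418]), np.float64(0.0013152411386535318))
0.05690915503676366 [0.4941278  0.24081849 0.127     ] [-0.00413545  0.00105753  0.07604076] [ 0.05690643 -0.00051848  0.000202  ] 0.013519519558492798
cap [0.50017007 0.24315963 0.107     ] 0.06499304266387347
```

```bash
python3 nudge.py '[{"tx":-0.003, "ty":0.001, "tz":0.05}, {"tx":-0.003, "ty":0.001, "tz":0.08}, {"tx":-0.003, "ty":0.001, "tz":0.09}, {"tx":-0.003, "ty":0.001, "tz":0.09}, {"tx":-0.003, "ty":0.001, "tz":0.09}]'
python3 nudge.py '[{}, {}, {}, {}, {}, {}]' 0.0
python3 -c "
from h import *
s=env.sense();print(s['moment'],s['joints'])"
```

```text
clock: 3.88
ee_pos: [0.4946, 0.2411, 0.112]
ee_rot: [-3.091, -0.561, -0.007]
wrist_force: [0.1, 1.0, 0.0]
width: 0.0938
grip_force: 0.0
clock: 4.62
ee_pos: [0.4925, 0.2405, 0.1094]
ee_rot: [-3.091, -0.561, 0.0]
wrist_force: [-0.1, -0.2, 0.7]
width: 0.0376
grip_force: 0.0
[-0.01483451  0.00191893 -0.01128643] [2.96269083e-01 2.48911671e-01 1.70134405e+00 2.09320008e-05
 1.19148982e+00 1.50826745e+00]
```

```bash
python3 nudge.py '[{}, {}, {}, {}, {}]'
python3 nudge.py '[{"tz":0.003}, {"tz":0.003}, {"tz":0.005}, {"tz":0.005}]'
```

```text
clock: 5.25
ee_pos: [0.4925, 0.2406, 0.1094]
ee_rot: [-3.091, -0.56, 0.0]
wrist_force: [0.9, 0.7, 1.0]
width: 0.0134
grip_force: 30.0
clock: 5.75
ee_pos: [0.4926, 0.2407, 0.1066]
ee_rot: [-3.091, -0.561, -0.0]
wrist_force: [-4.9, -0.5, 11.5]
width: 0.0137
grip_force: 30.0
```

```bash
python3 nudge.py '[{"tz":0.003}, {"tz":0.003}, {"tz":0.005}, {"tz":0.005}]'
python3 nudge.py '[{"tz":0.001}, {"tz":0.001}]'
```

```text
clock: 6.25
ee_pos: [0.4927, 0.2407, 0.1034]
ee_rot: [3.091, 0.561, 0.0]
wrist_force: [-9.3, -2.2, 20.6]
width: 0.0135
grip_force: 30.0
clock: 6.5
ee_pos: [0.4927, 0.2407, 0.1034]
ee_rot: [3.091, 0.561, 0.0]
wrist_force: [-11.7, -2.3, 25.6]
width: 0.0137
grip_force: 30.0
```

```bash
cat > m.py <<'E'
from h import *
s=env.sense();print("F",np.round(s['wrist_force'],1),"M",np.round(s['moment'],3),"yaw",round(float(np.degrees(np.arctan2(*Ro.from_rotvec(s['ee_rot']).as_matrix()[[1,0],0]))),2),"p",np.round(s['ee_pos'],4),"w",round(s['width'],4),s['grip_force'])
E
python3 m.py; python3 nudge.py '[{"tx":-0.001, "wz":-0.05}, {"tx":-0.001, "wz":-0.1}, {"tx":-0.001, "wz":-0.15}, {"tx":-0.001, "wz":-0.2}]' >/dev/null; python3 m.py
```

```text
F [-11.7  -2.3  25.6] M [-0.562  2.054  0.035] yaw 20.59 p [0.4927 0.2407 0.1034] w 0.0137 29.9996155500412
F [-5.6  0.2 20.2] M [-0.155  1.046 -0.32 ] yaw 32.07 p [0.494  0.2411 0.1034] w 0.0135 30.091795027256012
```

```bash
python3 nudge.py '[{"wz":-0.06}, {"wz":-0.12}, {"wz":-0.18}, {"wz":-0.24}, {"wz":-0.3}]' >/dev/null; python3 m.py
```

```text
F [-5.7 -0.5 20. ] M [-0.042  1.112 -0.29 ] yaw 49.28 p [0.4939 0.2415 0.1034] w 0.0137 30.08817493915558
```

```bash
python3 nudge.py '[{"wz":-0.06}, {"wz":-0.12}, {"wz":-0.18}, {"wz":-0.24}, {"wz":-0.3}, {"wz":-0.3}]' >/dev/null; python3 m.py
```

```text
F [-5.8 -0.2 20.3] M [ 0.048  1.105 -0.102] yaw 66.4 p [0.4939 0.2416 0.1034] w 0.0137 30.03528982400894
```

```bash
python3 nudge.py '[{"wz":-0.04}, {"wz":-0.08}, {"wz":-0.12}, {"wz":-0.12}]' >/dev/null; python3 m.py
```

```text
F [-5.7  0.7 19.7] M [ 0.05   1.094 -0.235] yaw 73.25 p [0.4939 0.2416 0.1034] w 0.0139 30.082361698150635
```

```bash
python3 nudge.py '[{"wz":-0.03}, {"wz":-0.06}, {"wz":-0.06}]' >/dev/null; python3 m.py
```

```text
F [-5.7  0.7 19.2] M [ 0.045  1.077 -0.221] yaw 76.68 p [0.4939 0.2416 0.1034] w 0.0135 30.08300006389618
```

```bash
python3 nudge.py '[{"wz":-0.03}, {"wz":-0.06}, {"wz":-0.06}]' >/dev/null; python3 m.py
```

```text
F [-5.1 -0.  19.5] M [ 0.024  1.127 -0.271] yaw 80.13 p [0.4939 0.2416 0.1034] w 0.0137 30.073613226413727
```

```bash
python3 nudge.py '[{"wz":-0.03}, {"wz":-0.06}, {"wz":-0.06}]' >/dev/null; python3 m.py
```

```text
F [-5.4 -0.2 19.6] M [ 0.012  1.04  -0.141] yaw 83.57 p [0.494  0.2416 0.1034] w 0.0139 30.070103108882904
```

```bash
python3 nudge.py '[{"wz":-0.02}, {"wz":-0.04}, {"wz":-0.04}]' >/dev/null; python3 m.py
```

```text
F [-5.1  0.7 19.2] M [ 0.026  1.08  -0.192] yaw 85.85 p [0.494  0.2416 0.1034] w 0.014 30.078974962234497
```

```bash
python3 nudge.py '[{"wz":-0.03}, {"wz":-0.05}, {"wz":-0.05}]' >/dev/null; python3 m.py
```

```text
F [-4.9  1.9 18.7] M [ 0.123  0.961 -0.211] yaw 88.71 p [0.4941 0.2416 0.1034] w 0.0139 30.096685588359833
```

```bash
python3 nudge.py '[{"wz":-0.03}, {"wz":-0.05}, {"wz":-0.05}]' >/dev/null; python3 m.py
```

```text
F [-4.6  0.5 19. ] M [ 0.04   1.065 -0.363] yaw 91.55 p [0.494  0.2416 0.1034] w 0.0136 30.192972421646118
```

```bash
python3 nudge.py '[{"wz":-0.015}, {"wz":-0.02}, {"wz":-0.02}]' >/dev/null; python3 m.py
```

```text
F [-5.4  0.9 19. ] M [ 0.004  1.066 -0.423] yaw 92.67 p [0.4938 0.2416 0.1034] w 0.0136 30.303228199481964
```

```bash
python3 nudge.py '[{"wz":-0.01}, {"wz":-0.02}, {"wz":-0.02}]' >/dev/null; python3 m.py
```

```text
F [-5.9  0.4 20.2] M [-0.089  1.186 -0.494] yaw 93.81 p [0.4936 0.2415 0.1034] w 0.0139 30.424279868602753
```

The twist has climbed steadily over three small steps (0.21, 0.36, 0.42, 0.49 N m), so the cap is at its stop. I'll ease off the twist and rise gently.

```bash
python3 nudge.py '[{"wz":0.02}, {"tz":-0.002, "wz":0.03}, {"tz":-0.004, "wz":0.03}, {"tz":-0.006, "wz":0.03}, {"tz":-0.008, "wz":0.03}, {"tz":-0.01, "wz":0.03}, {"tz":-0.01, "wz":0.03}]' >/dev/null; python3 m.py
```

```text
F [0.8 3.3 4.9] M [ 0.326 -0.281 -0.03 ] yaw 92.17 p [0.4927 0.2407 0.1094] w 0.0135 29.997888207435608
```

```bash
python3 nudge.py '[{"tz":-0.002}, {"tz":-0.004}, {"tz":-0.004}]' >/dev/null; python3 m.py
```

```text
F [ 5.   1.8 -3.3] M [ 0.427 -1.07  -0.069] yaw 92.16 p [0.4925 0.2402 0.1122] w 0.0138 30.019882321357727
```

```bash
python3 nudge.py '[{"tz":-0.003}, {"tz":-0.006}, {"tz":-0.006}]' >/dev/null; python3 m.py
```

```text
F [ 2.9  0.3 -1. ] M [ 0.226 -0.822 -0.008] yaw 92.19 p [0.4918 0.2397 0.1183] w 0.014 29.991669058799744
```

```bash
python3 nudge.py '[{"tz":-0.03}, {"tz":-0.07}, {"tz":-0.12}, {"tz":-0.16}, {"tz":-0.16}]' >/dev/null; python3 m.py; python3 -c "
from h import *
print(tool(np.array([.52,-.19,.28])-pose()[0]))"
```

```text
F [-0.   0.4 -0.8] M [-0.    -0.034  0.043] yaw 92.18 p [0.4925 0.2402 0.2818] w 0.0131 29.992799162864685
[-0.43091757  0.0111406   0.0016022 ]
```

```bash
python3 nudge.py '[{"tx":-0.03, "ty":0.001}, {"tx":-0.08, "ty":0.003}, {"tx":-0.13, "ty":0.004}, {"tx":-0.18, "ty":0.005}, {"tx":-0.23, "ty":0.007}, {"tx":-0.28, "ty":0.008}, {"tx":-0.33, "ty":0.009}, {"tx":-0.38, "ty":0.01}, {"tx":-0.41, "ty":0.011}, {"tx":-0.43, "ty":0.011}, {"tx":-0.43, "ty":0.011}, {"tx":-0.43, "ty":0.011}]' >/dev/null; python3 m.py
python3 - <<'E'
from h import *
p=pose();im=env.capture("wrist")[:,:,::-1];cv2.imwrite("pics/w3.png",im);np.save("w3.npy",p)
cv2.imwrite("pics/w3b.png",cv2.resize(im,(800,600)))
E
```

```text
F [ 0.4  0.3 -0.9] M [-0.073 -0.079  0.018] yaw 92.23 p [ 0.5185 -0.1879  0.2778] w 0.0138 29.992874264717102
```

View pics/w3b.png

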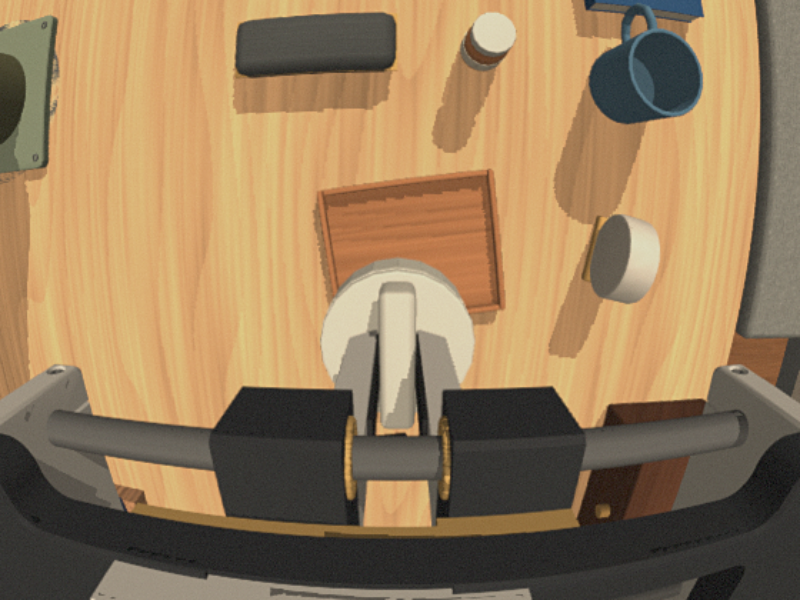

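The cap hangs level in the fingers. The tray's outer corners are at (318,192), (493,170) and (503,307); the fourth is hidden behind the cap.

Run:
```python
from h import *
p=np.load("w3.npy")
w=lambda x,y:ray("wrist",x*.7,y*.7,p)
C=[(318,192),(493,170),(503,307)]; P=[plane(w(*c),.018) for c in C]
print(np.round(P,4),np.linalg.norm(P[0]-P[1]),np.linalg.norm(P[1]-P[2]))
c=(P[0]+P[2])/2; print("centre",c)
S=[(262,318),(325,292),(345,348),(278,362)]
for q in C: print(min((cross(w(*q),ray("scene",x*.7,y*.7)) for x,y in S),key=lambda r:r[1]))
# cap silhouette in hand: cap lower edge far side
l,r=plane(w(321,340),p[0][2]-.002),plane(w(474,340),p[0][2]-.002); print("cap",np.linalg.norm(l-r),(l+r)/2)
W=Ro.from_rotvec(p[1]).as_matrix();n=plane(w(398,428),p[0][2]+.018);f=plane(w(398,290),p[0][2]+.018); print("bar",np.linalg.norm(n-f),W.T@((n+f)/2-p[0]))
print("tool",W.T@(np.array([c[0],c[1],.045])-pose()[0]))
```

```text
[[ 0.4416 -0.1354  0.018 ]
 [ 0.6065 -0.1074  0.018 ]
 [ 0.627  -0.2416  0.018 ]] 0.1673213477770459 0.13579265526243356
centre [ 0.53430962 -0.18848503  0.018     ]
(array([ 0.439667  , -0.13485174,  0.00635703]), np.float64(0.0020158910120440005))
(array([ 0.6100072 , -0.1090234 ,  0.00083392]), np.float64(0.004064601290460029))
(array([ 0.62938997, -0.24528282,  0.00831426]), np.float64(0.001823570311576022))
cap 0.06427000586893393 [ 0.51903315 -0.1845779   0.27576392]
bar 0.05705687268046575 [ 0.00148776  0.00081316 -0.01799893]
tool [-0.00170259  0.01587563  0.23306338]
```

```bash
python3 nudge.py '[{"tx":-0.002, "ty":0.016, "tz":0.04}, {"tx":-0.002, "ty":0.016, "tz":0.09}, {"tx":-0.002, "ty":0.016, "tz":0.14}, {"tx":-0.002, "ty":0.016, "tz":0.18}, {"tx":-0.002, "ty":0.016, "tz":0.21}, {"tx":-0.002, "ty":0.016, "tz":0.225}, {"tx":-0.002, "ty":0.016, "tz":0.232}, {"tx":-0.002, "ty":0.016, "tz":0.232}, {"tx":-0.002, "ty":0.016, "tz":0.232}]' >/dev/null; python3 m.py
```

```text
F [-1.1 -0.1 -1.1] M [-0.024 -0.099  0.042] yaw 92.19 p [ 0.5362 -0.191   0.0479] w 0.0138 29.99275177717209
```

```bash
python3 nudge.py '[{"tz":0.003}, {"tz":0.006}, {"tz":0.007}, {"tz":0.007}]' >/dev/null; python3 m.py
```

```text
F [ 0.1 -0.9 -0.9] M [-0.021 -0.098 -0.02 ] yaw 92.17 p [ 0.5348 -0.1905  0.0393] w 0.0136 29.992781281471252
```

```bash
python3 nudge.py '[{"tz":0.002}, {"tz":0.003}, {"tz":0.003}]' >/dev/null; python3 m.py
```

```text
F [-0.5  0.4 -0.1] M [-0.053 -0.085 -0.006] yaw 92.17 p [ 0.5349 -0.1905  0.0363] w 0.0138 29.992755353450775
```

```bash
python3 nudge.py '[{"tz":0.001}, {"tz":0.001}, {"tz":0.001}]' >/dev/null; python3 m.py
```

```text
F [-0.2 -0.2  0.1] M [-0.063 -0.068 -0.038] yaw 92.18 p [ 0.5351 -0.1906  0.0356] w 0.0137 29.993703067302704
```

Contact is starting at the height I expected. I'll go down one more millimetre, then open and back off.

```bash
python3 nudge.py '[{"tz":0.001}, {"tz":0.001}, {"tz":0.001}]' >/dev/null; python3 m.py; python3 nudge.py '[{}, {}, {}, {}, {}, {}]' 0.06 >/dev/null; python3 m.py
python3 nudge.py '[{"tz":-0.01}, {"tz":-0.04}, {"tz":-0.09}, {"tz":-0.14}, {"tz":-0.19}, {"tz":-0.22}, {"tz":-0.22}]'
python3 - <<'E'
from h import *
im=env.capture("wrist")[:,:,::-1];cv2.imwrite("pics/w4.png",cv2.resize(im,(800,600)))
E
```

```text
F [-1.8  0.1  5.5] M [0.151 0.356 0.002] yaw 92.19 p [ 0.5353 -0.1906  0.0355] w 0.0139 30.001318752765656
F [-0.7 -0.5  0.3] M [-0.018 -0.074 -0.001] yaw 92.17 p [ 0.535  -0.1906  0.0344] w 0.0598 0.0
clock: 20.05
ee_pos: [0.5369, -0.1915, 0.2585]
ee_rot: [2.173, 2.258, 0.003]
wrist_force: [0.4, -0.6, 0.3]
width: 0.06
grip_force: 0.0
```

View pics/w4.png

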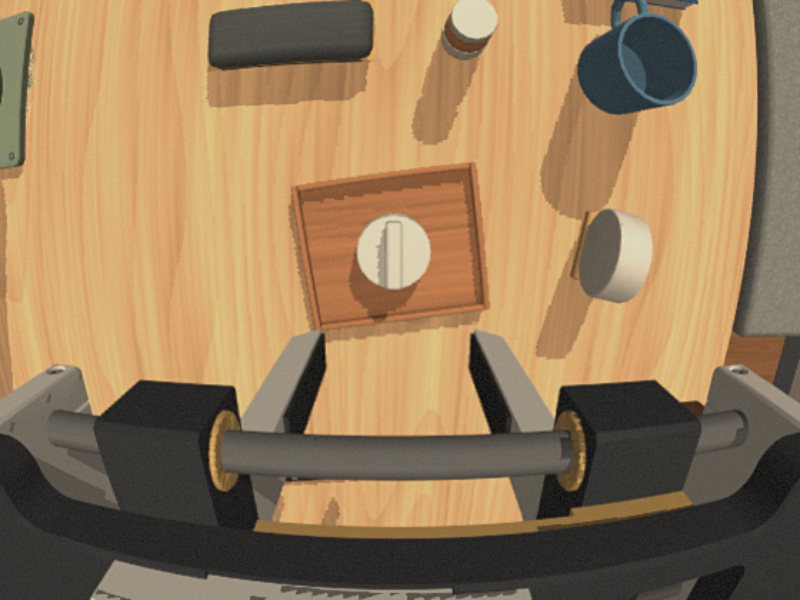

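The cap sits flat and bar up in the middle of the tray, centred at (394,252). The gripper is clear and the other things are in place.

```bash
python3 -c "
from bench import env
print(env.hand_in())"
```

```text
the job is handed in; nothing more can be done
None
```

I pressed the cap down, turned it about 72° anticlockwise to its stop, lifted it off and set it flat, bar up, in the middle of the tray; the job is handed in after about 20 s of robot time, but the hand-in returned no verdict.

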